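Make up two specimen holders with spacers to the focus height

TASK

Make up the two specimen holders for the microscope, so that both specimens sit in the same focus plane: the round black mount goes in the short holder and the grey tray in the long one, lengthwise between the posts, each centred and lying flat on a stack of steel spacers that brings its top (for the tray, its rim) level with the tops of that holder's two posts. Four spacers are at hand; choose them so that both holders come out right, centre them on the seats under the specimens, and leave the one that is not needed lying where it is. Do not knock over or shift the objective and the vial.

Things in the scene. Friction and masses are not known exactly. Their poses are not given: they have to be found in the camera images.
- holder_short: Fixed aluminium plate 70 (x) by 106 mm (y), top face 10 mm above the worktop. Two steel posts, 12 mm diameter (collar 15 mm wide, 4 mm high), at y = +/-35 mm, 58 mm clear between them; their flat tops, 46 mm above the worktop, are the height datum. Engraved seat on the origin: a circle 42 mm wide. Open for fingers on its +/-x sides. Origin: centre of the underside, z up.
- holder_long: Fixed aluminium plate 70 (x) by 136 mm (y), top face 10 mm above the worktop. Two steel posts, 12 mm diameter (collar 15 mm wide, 4 mm high), at y = +/-48 mm, 84 mm clear between them; their flat tops, 46 mm above the worktop, are the height datum. Engraved seat on the origin: a rectangle 34 x 62 mm, long side along y. Open for fingers on its +/-x sides. Origin: centre of the underside, z up.
- mount: Round black resin mount with a polished section in its upper face, 30.4 mm diameter, 21 mm tall, about 20 g. Origin at the centre of its underside, z up.
- tray: Grey rectangular sample tray with dark foam, 30 mm (its x) by 58 mm (its y), 16 mm tall to the top of its rim, flat underside, about 50 g. Origin at the centre of its underside, z up.
- spacer_5: Dark steel spacer ring with a wide bore (28 mm): the thinnest of the four, 40 mm outside diameter, 5 mm thick, 25 g, lying flat on the worktop. Origin at the centre of its underside, z up.
- spacer_8: Dark steel spacer ring with a 20 mm bore, 40 mm outside diameter, 8 mm thick, 59 g, lying flat on the worktop. Origin at the centre of its underside, z up.
- spacer_12: Dark steel spacer disc with a small 10 mm bore, 40 mm outside diameter, 12 mm thick, 111 g, lying flat on the worktop. Origin at the centre of its underside, z up.
- spacer_15: Dark steel spacer disc without a bore: the thickest of the four, 40 mm outside diameter, 15 mm thick, 148 g, lying flat on the worktop. Origin at the centre of its underside, z up.
- objective: Bystander: white microscope objective standing on end behind the work, 34 mm diameter, 46 mm tall. Origin at the centre of its underside.
- vial: Bystander: small glass vial with a white screw cap, standing at the left of the work, 23 mm diameter, 48 mm tall. Origin at the centre of its underside.

How it is judged:
By the outcome, as a careful person would: the job done as asked, in the order asked, and still so for the second after the job is handed in, with the robot touching nothing.
It also fails if it takes over 106 s, if anything falls off the work surface, if the arm or the gripper's body presses on something with over 40 N, if the wrist force passes 120 N, or if a joint passes its speed limit or range.

ROBOT

A 7-joint arm with a two-finger parallel gripper is mounted at the origin on a cart in front of the work surface, level with it; the furniture and walls round the work are solid. World frame = base frame: x ahead of the robot, y to its left, z up, the work surface at z = 0. Lengths are in m, angles in rad, forces in N, time in s.
With the tool pointing down it reaches from about 0.35 to 0.9 m from the base axis. Payload 19.9 kg.
Tool frame: the origin (TCP) lies midway between the tips of the shut fingers; the grasp point (between the pads) lies 19 mm behind it; z points along the fingers, y is the direction in which the jaws open and shut (so a half turn about z gives the same grasp; the last joint's range is limited). The gripper opens to 85 mm and grips with 20 to 120 N. Pads are 22 mm wide; open, the fingers measure 114 mm over their backs; the gripper's body (76 mm by 85 mm) begins 54 mm behind the grasp point. The pads swing forward as they close: fully open they stand 13 mm farther back than shut.
Start: joints at [1.248, 0.417, -0.01, 1.614, 0.005, 1.111, -0.053], TCP at [0.174, -0.6, 0.231] pointing down, gripper open.
Joint ranges: [-2.81, 2.81], [-0.39, 2.02], [-1.27, 1.25], [0.06, 2.57], [-1.19, 4.33], [0.19, 2], [-2.82, 2.82]. Speed limits (rad/s): [1.89, 1.89, 2.39, 2.39, 3.01, 3.01, 3.01].

INTERFACE

Orientations are given as a unit quaternion [x, y, z, w].
In Python, from rig import r, snapshot gives the robot as it stands. The module is installed in compiled form; this text tells all that it offers.
- The arm moves only by the tool move_arm, never from a script. Its argument "increments" is a list of rows, each a list of 7 numbers: the shift along the tool's x, y, z in mm, then the turn, a rotation vector about the tool's x, y, z in rad, then the finger opening in mm, from 0 to 85.4. A call has 1 to 10 rows; each row shifts and turns the commanded pose from where the row before left it, along the tool's axes as they then stand; what a row does not reach is not made up. A row lasts 1/8 s, in which the tool goes at most 62.5 mm and 10.7 degrees, less where a joint would pass 70% of its speed; a pose out of reach is approached as far as the arm can. A call with a gripper value outside its range is refused whole. The fingers move at their own pace and stop on an object; "grip_force" is the grip in N (left out, the last holds). Time passes only in rows, so rows that do not move let the fingers close. It gives the time, the measured TCP pose, the force and the opening at its end, in the units of the state.
- r.get_obs(): the state, without advancing time (a new reading comes with each control period).
- snapshot(name): name is "scene" or "top" or "wrist"; returns a dict with "pixels" (384x512x3 uint8, red, green, blue), "K" (3x3 intrinsics, pixels), "D" ([k1, k2, p1, p2, k3] as OpenCV has them; the pictures are not rectified), "xyz" and "rotation" of the camera in the world. Camera axes: x right, y down, z forward; pixel columns grow to the right and rows downward; lengths in m; the calibration is good to about 2 mm. A picture is of the moment at which its call begins. There is no depth.
- r.hand_in(): hands the job in, once; it reports no verdict.
The state is a dict: "clock": time; "joint_pos": joint angles; "qd": joint speeds; "joint_efforts": joint torques, N m; "tool_pos": TCP position; "orientation": TCP orientation; "wrist_force": force on the tool from outside, world axes, zero at the start; "ft_torque": the same for the moment, N m; "opening": finger opening in m.
Only numpy, scipy, OpenCV 4.12 (cv2) and the standard library are available. Lean on these libraries where they do the work, as an engineer would, in place of code of your own. Each camera call takes 0.05 s, during which the arm holds its last target. There are 200 camera calls.

## Working session

There is one attempt and no reset: what is moved stays moved. The work goes in short steps, Python scripts to look and compute and a tool call to move; the robot and the scene stay as the last step left them, time stands still between calls to the robot, and variables do not carry over. Pictures are saved under pics/ and viewed, about 12 in all and at most 16, crops included, and the job is handed in when it is done.

Besides the shell and the picture viewer there is one more tool, called after ">>>" as a command line: name --pt "numbers of a row" for each row, then --argument value for the rest. move_arm: Moves the arm, as the interface text tells. Its arguments: {"type":"object","properties":{"increments":{"type":"array"},"grip_force":{"type":"number"}},"required":["increments"]}

```bash
mkdir -p pics
cat > h.py <<'E'
import numpy as np, cv2
from rig import r, snapshot
def snap(n,save=None):
    s=snapshot(n); s={k:np.array(v) for k,v in s.items()}
    if save: cv2.imwrite(f'pics/{save}.png',s['pixels'][:,:,::-1])
    return s
def rot(s):
    R=s['rotation']
    if R.shape!=(3,3):
        from scipy.spatial.transform import Rotation as Ro
        R=Ro.from_quat(R).as_matrix()
    return R
def cast(s,uv,z):
    uv=np.array(uv,float).reshape(-1,1,2)
    n=cv2.undistortPoints(uv,s['K'],s['D']).reshape(-1,2)
    d=np.c_[n,np.ones(len(n))]@rot(s).T
    t=(z-s['xyz'][2])/d[:,2]
    return s['xyz']+d*t[:,None]
def proj(s,P):
    R=rot(s); P=np.array(P,float).reshape(-1,3)
    rv=cv2.Rodrigues(R.T)[0]; t=-R.T@s['xyz']
    return cv2.projectPoints(P,rv,t,s['K'],s['D'])[0].reshape(-1,2)
E
python3 - <<'E'
from h import *
print(r.get_obs())
for n in ['scene','top','wrist']:
    s=snap(n,n+'0'); print(n,s['xyz'],s['rotation'],s['K'],s['D'])
a=[cv2.imread(f'pics/{n}0.png') for n in ['scene','top']]
E
```

```text
{'clock': 0.0, 'joint_pos': array([ 1.24746827,  0.41793422, -0.01032927,  1.614187  ,  0.00467337,
        1.1106975 , -0.05299047]), 'qd': array([-0.0017446 , -0.00019122, -0.00104492, -0.00117211, -0.00040802,
        0.00125946, -0.00036238]), 'joint_efforts': array([-2.40040245e-03, -8.64453220e+01,  6.78048749e-01, -4.34902668e+01,
        1.90617575e-02,  7.37982657e-03, -1.20275031e-04]), 'tool_pos': array([ 0.1737334 , -0.60000048,  0.23067956]), 'orientation': array([ 9.90085750e-01,  1.40462972e-01, -1.12159321e-04, -5.90409095e-04]), 'wrist_force': array([-0.09545998,  0.78790046, -0.30927426]), 'ft_torque': array([-0.04109028,  0.01633911, -0.02256969]), 'opening': 0.0854948613987228}
scene [-0.4261442  -0.8287799   0.79407981] [ 0.78788882 -0.35703481  0.21677352 -0.45251143] [[479.39217422   0.         252.97965808]
 [  0.         479.39217422 188.02410955]
 [  0.           0.           1.        ]] [-0.04062862  0.          0.          0.          0.        ]
top [0.50116555 0.00806537 1.01868858] [ 0.71142254 -0.7021383   0.02675271 -0.01280891] [[397.32811658   0.         257.4168604 ]
 [  0.         397.32811658 189.71269522]
 [  0.           0.           1.        ]] [0.04779976 0.         0.         0.         0.        ]
wrist [ 0.24538686 -0.57961024  0.37271295] [ 0.79081045 -0.59380097 -0.0899182   0.11804219] [[321.32704019   0.         261.18599523]
 [  0.         321.32704019 187.07881577]
 [  0.           0.           1.        ]] [-0.0484288  0.         0.         0.         0.       ]
```

View pics/top0.png

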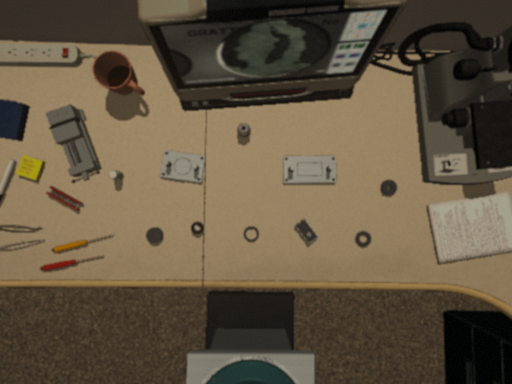

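View pics/scene0.png

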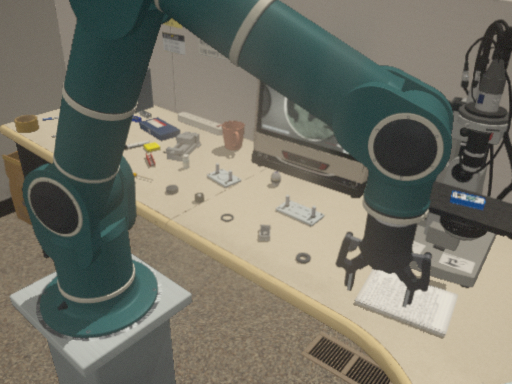

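Run:
```python
from h import *
s=snap('top')
g={'hs':(183,166,.01),'hl':(310,169,.01),'mount':(197,228,.021),'s15':(154,235,.015),'s5':(251,234,.005),'tray':(305,232,.016),'s8':(363,239,.008),'s12':(388,187,.012),'vial':(116,175,.048),'obj':(243,130,.046)}
for k,(u,v,z) in g.items(): print(k,cast(s,(u,v),z)[0].round(4))
im=s['pixels'][:,:,::-1]
c=cv2.resize(im[115:260,95:415],None,fx=2.5,fy=2.5,interpolation=cv2.INTER_CUBIC)
cv2.imwrite('pics/topc.png',c)
w=snap('wrist');o=r.get_obs()
from scipy.spatial.transform import Rotation as Ro
T=Ro.from_quat(o['orientation']).as_matrix()
print(T, T.T@rot(w), T.T@(w['xyz']-o['tool_pos']))
```

```text
hs [0.6155 0.1781 0.01  ]
hl [ 0.6126 -0.1452  0.01  ]
mount [0.4596 0.138  0.021 ]
s15 [0.441  0.2449 0.015 ]
s5 [0.4453 0.0033 0.005 ]
tray [ 0.4526 -0.1324  0.016 ]
s8 [ 0.4365 -0.2807  0.008 ]
s12 [ 0.5691 -0.3434  0.012 ]
vial [0.5866 0.332  0.048 ]
obj [0.7029 0.0267 0.046 ]
[[ 9.60554750e-01  2.78090886e-01 -1.76894328e-04]
 [ 2.78090940e-01 -9.60554624e-01  4.93213823e-04]
 [-3.27583957e-05 -5.22951591e-04 -9.99999863e-01]] [[ 5.58541866e-04 -9.55976958e-01 -2.93441211e-01]
 [ 9.99999163e-01  8.76295131e-04 -9.51388369e-04]
 [ 1.16664646e-03 -2.93440434e-01  9.55976648e-01]] [ 7.45111326e-02  9.80794180e-05 -1.41887475e-01]
```

View pics/topc.png

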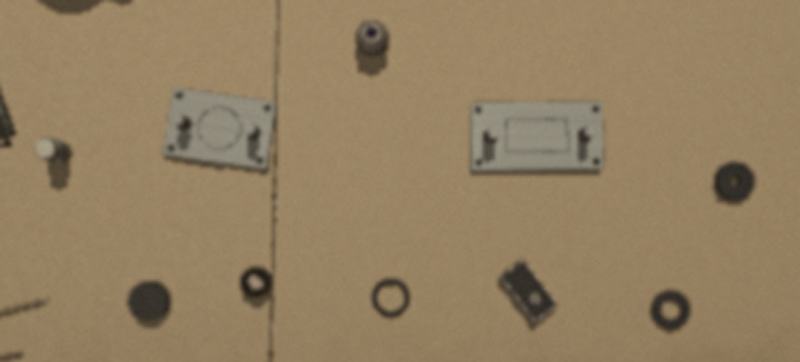

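>>> move_arm --pt "0 0 0 0 0 0.141 85" --pt "0 0 0 0 0 0.141 85" --pt "40 -46 -2 0 0 0 85" --pt "40 -46 -2 0 0 0 85" --pt "40 -46 -2 0 0 0 85" --pt "40 -46 -2 0 0 0 85" --pt "40 -46 -2 0 0 0 85" --pt "40 -46 -2 0 0 0 85" --pt "40 -46 -2 0 0 0 85" --pt "40 -46 -2 0 0 0 85" --grip_force 40

```text
clock: 1.5
tool_pos: [0.4949, -0.2308, 0.2475]
orientation: [1.0, -0.0, 0.0, 0.0]
wrist_force: [0.9, -1.3, 0.4]
opening: 0.0847
```

Run:
```python
from h import *
s=snap('wrist','w1'); o=r.get_obs(); print(o['clock'],o['tool_pos'],o['orientation'],o['opening'],s['xyz'])
np.save('w1.npy',s,allow_pickle=True)
```

```text
1.55 [ 0.49972267 -0.22345153  0.24781937] [ 0.99999112  0.00384601  0.00124511 -0.00119219] 0.08493377430312182 [ 0.5694564  -0.23112813  0.38953233]
```

View pics/w1.png

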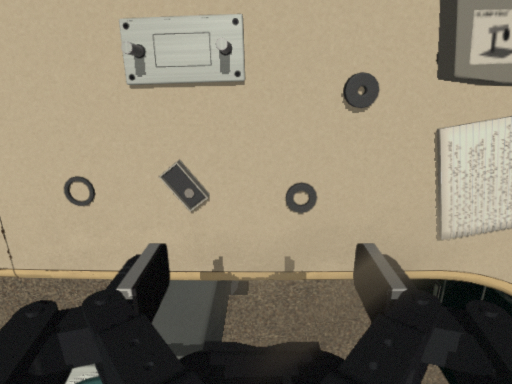

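```bash
cat > m.py <<'E'
from h import *
T=dict(s5=.005,s8=.008,s12=.012,s15=.015,mount=.021)
def dark(s,uv,z,th=75,R=40):
    """largest dark blob near pixel uv -> centre (x,y) at mid-height, size mm, yaw"""
    g=cv2.cvtColor(s['pixels'],cv2.COLOR_RGB2GRAY)
    m=np.zeros_like(g); u,v=map(int,uv); m[max(0,v-R):v+R,max(0,u-R):u+R]=255
    m&=((g<th)*255).astype(np.uint8)
    cs,_=cv2.findContours(m,cv2.RETR_EXTERNAL,cv2.CHAIN_APPROX_NONE)
    c=max(cs,key=cv2.contourArea)
    P=cast(s,c[:,0,:],z)[:,:2]*1000
    return c,P
def disc(s,uv,t,**k):
    c,P=dark(s,uv,t/2,**k)
    (cx,cy),(a,b),ang=cv2.fitEllipse(P.astype(np.float32))
    return np.array([cx,cy,a,b]).round(1)
def rect(P):
    (cx,cy),(a,b),ang=cv2.minAreaRect(P.astype(np.float32))
    bx=cv2.boxPoints(((cx,cy),(a,b),ang)); e=bx[1]-bx[0]; f=bx[2]-bx[1]
    L=e if np.hypot(*e)>np.hypot(*f) else f
    y=(np.degrees(np.arctan2(L[1],L[0]))-90+90)%180-90  # yaw of long side from world y
    return np.array([cx,cy,max(a,b),min(a,b),y]).round(1)
def plate(s,uv,R=90,th=125):
    hsv=cv2.cvtColor(s['pixels'],cv2.COLOR_RGB2HSV); g=s['pixels'].min(2)
    m=((hsv[:,:,1]<50)&(g>th)).astype(np.uint8)*255
    k=np.zeros_like(m);u,v=map(int,uv);k[max(0,v-R):v+R,max(0,u-R):u+R]=255
    m=cv2.morphologyEx(m&k,cv2.MORPH_CLOSE,np.ones((5,5)))
    cs,_=cv2.findContours(m,cv2.RETR_EXTERNAL,cv2.CHAIN_APPROX_NONE)
    c=max(cs,key=cv2.contourArea)
    return rect(cast(s,c[:,0,:],.010)[:,:2]*1000)
E
python3 - <<'E'
from m import *
s=snap('wrist','w2'); o=r.get_obs(); print(o['clock'],o['tool_pos'],o['orientation'])
g=cv2.cvtColor(s['pixels'],cv2.COLOR_RGB2GRAY); hsv=cv2.cvtColor(s['pixels'],cv2.COLOR_RGB2HSV)
def loc(x,y,z): return proj(s,[x,y,z])[0]
for k,(x,y) in dict(s12=(.569,-.343),s8=(.4365,-.281),s5=(.445,.003)).items():
    uv=loc(x,y,T[k]); print(k,uv.round(),disc(s,uv,T[k],R=30))
uv=loc(.4526,-.1324,.016); c,P=dark(s,uv,.012,th=95,R=32); print('tray',rect(P))
uv=loc(.6126,-.1452,.01); print('hl',uv,plate(s,uv))
u,v=map(int,uv); print(hsv[v,u-45:u+45:10],hsv[v-60,u])
t=snap('top')
for k,(x,y) in dict(s12=(.569,-.343),s8=(.4365,-.281),s5=(.445,.003),s15=(.441,.245),mount=(.46,.138)).items():
    print('top',k,disc(t,proj(t,[x,y,T[k]])[0],T[k],R=16))
E
```

```text
1.6 [ 0.49760609 -0.22644182  0.24750174] [ 9.99991159e-01  4.02235165e-03  7.99585717e-04 -9.28827550e-04]
s12 [367.  96.] [ 568.3 -345.1   37.8   39.7]
s8 [307. 203.] [ 437.9 -280.3   35.9   36.9]
s5 [ 85. 194.] [445.5   3.4  36.7  38.5]
tray [ 454.  -134.4   54.    25.8  -52. ]
hl [192.06432551  53.24507226] [ 612.2 -143.2  135.3   68.8    1.3]
[[ 18  21  62]
 [ 32  21 185]
 [ 36  21 184]
 [ 32  18 184]
 [ 34  20 188]
 [ 32  19 191]
 [ 35  18 188]
 [ 32  18 184]
 [ 30  14 163]] [30 11 23]
top s12 [ 557.2 -354.9   59.9   65.4]
top s8 [ 436.9 -280.9   35.    36.6]
top s5 [444.9   4.3  32.8  35.8]
top s15 [439.4 245.3  37.2  38. ]
top mount [458.7 138.9  29.1  30.3]
```

Run:
```python
from h import *
o=r.get_obs(); print(o['joint_pos'].round(3),o['tool_pos'],o['orientation'])
```

```text
[ 0.556  0.269 -0.213  1.788  0.062  1.091 -1.244] [ 0.4956037  -0.22945213  0.24721159] [ 9.99996720e-01  2.51634972e-03  1.70444201e-04 -4.45410248e-04]
```

>>> move_arm --pt "0 0 16 0 0 -0.1745 70" --pt "0 0 16 0 0 -0.1745 70" --pt "0 0 16 0 0 -0.1745 70" --pt "0 0 16 0 0 -0.1745 70" --pt "0 0 16 0 0 -0.1745 70" --pt "0 0 16 0 0 -0.1745 70" --pt "0 0 16 0 0 -0.1745 70" --pt "0 0 16 0 0 -0.1745 70" --pt "0 0 16 0 0 -0.1748 70" --pt "-38 24 0 0 0 0 70"

```text
clock: 2.9
tool_pos: [0.5164, -0.2696, 0.1022]
orientation: [0.706, 0.709, -0.0, -0.001]
wrist_force: [0.7, -1.9, 1.2]
opening: 0.0697
```

>>> move_arm --pt "-38 24 0 0 0 0 70" --pt "-38 24 0 0 0 0 70" --pt "0 0 0 0 0 0 70" --pt "0 0 0 0 0 0 70" --pt "0 0 0 0 0 0 70"

```text
clock: 3.52
tool_pos: [0.5654, -0.3458, 0.1034]
orientation: [0.707, 0.707, -0.0, -0.0]
wrist_force: [-0.3, 0.3, -0.2]
opening: 0.0701
```

```bash
cat > look.py <<'E'
import sys
from m import *
from scipy.spatial.transform import Rotation as Ro
# look.py name k x y : measure disc k near x,y (mm) by wrist, give tool-frame shift
n,k,x,y=sys.argv[1],sys.argv[2],float(sys.argv[3])/1e3,float(sys.argv[4])/1e3
s=snap('wrist',n); o=r.get_obs()
yaw=Ro.from_quat(o['orientation']).apply([1,0,0])
print('t',round(o['clock'],2),'tcp',(o['tool_pos']*1e3).round(1),'toolx yaw',np.degrees(np.arctan2(yaw[1],yaw[0])).round(2),'open',round(o['opening']*1e3,1),'F',o['wrist_force'].round(1),'j7',o['joint_pos'][6].round(2))
d=disc(s,proj(s,[x,y,T[k]])[0],T[k],R=70,th=75); print(k,d)
T_=Ro.from_quat(o['orientation']).as_matrix()
print('shift tool mm',(T_.T@np.r_[d[:2]-o['tool_pos'][:2]*1e3,0]).round(1))
E
python3 look.py w3 s12 568 -345
```

```text
t 3.58 tcp [ 565.5 -345.9  103.5] toolx yaw 90.02 open 69.5 F [-1.  -0.5  0.8] j7 0.27
s12 [ 568.1 -345.5   38.2   40. ]
shift tool mm [ 0.4  2.6 -0. ]
```

View pics/w3.png

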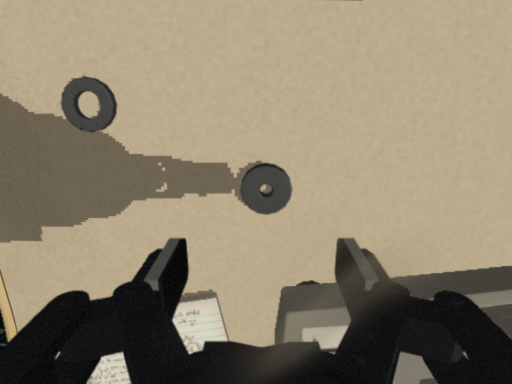

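>>> move_arm --pt "0.4 2.6 30 0 0 0 60" --pt "0 0 30 0 0 0 60" --pt "0 0 25 0 0 0 60" --pt "0 0 12 0 0 0 60" --pt "0 0 4 0 0 0 60" --pt "0 0 0 0 0 0 60" --pt "0 0 0 0 0 0 30" --pt "0 0 0 0 0 0 30" --pt "0 0 0 0 0 0 30" --pt "0 0 0 0 0 0 30" --grip_force 50

```text
clock: 4.82
tool_pos: [0.569, -0.3463, 0.0037]
orientation: [0.707, 0.707, 0.0, 0.001]
wrist_force: [-3.2, 1.4, 11.8]
opening: 0.0371
```

>>> move_arm --pt "0 0 -3 0 0 0 30" --pt "0 0 0 0 0 0 30" --pt "0 0 0 0 0 0 30"

```text
clock: 5.2
tool_pos: [0.5684, -0.346, 0.0052]
orientation: [0.707, 0.707, 0.0, -0.0]
wrist_force: [0.2, -0.4, -1.0]
opening: 0.0371
```

>>> move_arm --pt "0 0 -10 0 0 0 30" --pt "0 0 -30 0 0 0 30" --pt "0 0 -50 0 0 0 30" --pt "0 0 -50 0 0 0 30" --pt "0 0 0 0 0 0 30" --pt "0 0 0 0 0 0 30" --pt "0 0 0 0 0 0 30"

```text
clock: 6.08
tool_pos: [0.5679, -0.3457, 0.1441]
orientation: [0.707, 0.707, -0.0, -0.001]
wrist_force: [0.4, 0.1, -0.8]
opening: 0.0369
```

Run:
```python
from m import *
s=snap('wrist','w4'); o=r.get_obs(); print(o['clock'],o['tool_pos'],o['opening'],o['wrist_force'])
```

```text
6.125 [ 0.56796631 -0.34575538  0.14413227] 0.03704066009852305 [-0.55907725  1.0941857  -1.06312908]
```

View pics/w4.png

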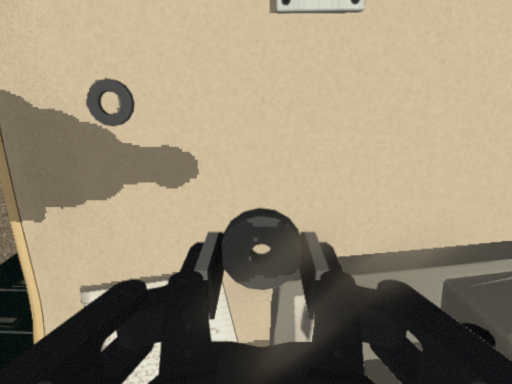

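```bash
cat > held.py <<'E'
import sys
from m import *
from scipy.spatial.transform import Rotation as Ro
def toolshift(o,p):
    return (Ro.from_quat(o['orientation']).as_matrix().T@np.r_[np.array(p)[:2]-o['tool_pos'][:2]*1e3,0]).round(1)
E
python3 - <<'E'
from held import *
s=snap('wrist'); o=r.get_obs()
g=cv2.cvtColor(s['pixels'],cv2.COLOR_RGB2GRAY)
m=(g[235:262,248:277]>90).astype(np.uint8); M=cv2.moments(m,True); uv=(248+M['m10']/M['m00'],235+M['m01']/M['m00']); print(uv,m.sum())
for z in(.148,.152): print(cast(s,uv,z)[0], toolshift(o,cast(s,uv,z)[0]*1e3))
# hull of disc upper edge: columns at row 248
m=(g<75)
print(np.where(m[200:300,262])[0]+200)
E
```

```text
(261.15646258503403, 248.44897959183675) 147
[ 0.56752295 -0.34397593  0.148     ] [ 1.8 -0.5  0. ]
[ 0.56752429 -0.34186355  0.152     ] [ 3.9 -0.5  0. ]
[209 210 211 212 213 214 215 216 217 225 226 227 228 229 230 231 232 233
 234 235 236 237 238 239 240 241 242 243 254 255 256 257 258 259 260 261
 262 263 264 265 266 267 268 269 270 271 272 273 274]
```

>>> move_arm --pt "40 9 -10 0 0 0 30" --pt "40 9 -10 0 0 0 30" --pt "40 9 -10 0 0 0 30" --pt "40 9 -10 0 0 0 30" --pt "40 9 0 0 0 0 30" --pt "0 0 0 0 0 0 30" --pt "0 0 0 0 0 0 30" --pt "0 0 0 0 0 0 30"

```text
clock: 7.18
tool_pos: [0.6132, -0.1472, 0.1849]
orientation: [0.708, 0.706, -0.0, -0.0]
wrist_force: [-0.5, 0.1, -0.6]
opening: 0.037
```

Run:
```python
from held import *
s=snap('wrist','w5'); o=r.get_obs(); print(o['clock'],o['tool_pos'],o['opening'])
uv=proj(s,[.612,-.143,.01])[0]
p=plate(s,uv,R=120); print(uv,p,toolshift(o,p))
```

```text
7.225 [ 0.61321495 -0.14712886  0.18498079] 0.036544228333746175
[260.39515502 161.81716245] [ 612.3 -142.5  134.1   69.1    1.4] [ 4.6 -0.9  0. ]
```

View pics/w5.png

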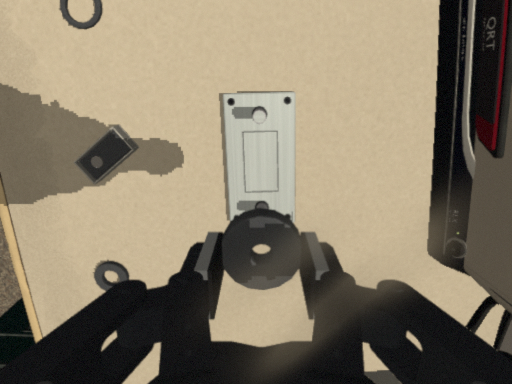

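```bash
cat >> m.py <<'E'
def seat(s,uv,R=45,th=12,z=.010):
    g=cv2.cvtColor(s['pixels'],cv2.COLOR_RGB2GRAY)
    bh=cv2.morphologyEx(g,cv2.MORPH_BLACKHAT,np.ones((7,7)))
    m=np.zeros_like(g);u,v=map(int,uv);m[max(0,v-R):v+R,max(0,u-R):u+R]=255
    m&=((bh>th)*255).astype(np.uint8)
    cs,_=cv2.findContours(m,cv2.RETR_EXTERNAL,cv2.CHAIN_APPROX_NONE)
    out=[]
    for c in cs:
        if len(c)>25:
            P=cast(s,c[:,0,:],z)[:,:2]*1e3; out.append((c,P))
    return m,out
E
python3 - <<'E'
from held import *
s=snap('wrist'); o=r.get_obs()
uv=(260,162)
m,out=seat(s,uv,R=42)
cv2.imwrite('pics/seat.png',m)
for c,P in out: print(len(c),cv2.boundingRect(c),rect(P))
E
```

```text
86 (294, 152, 2, 44) [ 646.8 -155.6   45.3    1.     1.7]
28 (294, 134, 2, 15) [ 645.9 -121.9   13.9    1.     1.6]
191 (241, 130, 38, 63) [ 611.6 -143.    64.3   36.5    0.8]
26 (253, 120, 13, 4) [ 610.8 -102.8   11.7    2.9   89.9]
175 (220, 120, 10, 84) [ 576.  -144.1   85.8    5.8    1.3]
```

>>> move_arm --pt "3.8 -1.2 20 0 0 0 30" --pt "0 0 45 0 0 0 30" --pt "0 0 45 0 0 0 30" --pt "0 0 30 0 0 0 30" --pt "0 0 15 0 0 0 30" --pt "0 0 10 0 0 0 30" --pt "0 0 0 0 0 0 30" --pt "0 0 0 0 0 0 30"

```text
clock: 8.28
tool_pos: [0.6129, -0.1424, 0.0213]
orientation: [0.707, 0.707, 0.0, 0.001]
wrist_force: [0.4, -0.8, -1.1]
opening: 0.0373
```

>>> move_arm --pt "0 0 2 0 0 0 30" --pt "0 0 1 0 0 0 30" --pt "0 0 0 0 0 0 30"

```text
clock: 8.65
tool_pos: [0.6123, -0.1422, 0.0173]
orientation: [0.707, 0.707, -0.0, -0.0]
wrist_force: [0.1, -1.1, -0.8]
opening: 0.0373
```

>>> move_arm --pt "-1 0 1.5 0 0 0 30" --pt "0 0 0 0 0 0 30"

```text
clock: 8.9
tool_pos: [0.6122, -0.1433, 0.0156]
orientation: [0.707, 0.707, -0.0, -0.0]
wrist_force: [1.0, 0.1, -1.6]
opening: 0.0375
```

>>> move_arm --pt "0 0 1 0 0 0 30" --pt "0 0 0 0 0 0 30"

```text
clock: 9.15
tool_pos: [0.6122, -0.1432, 0.0147]
orientation: [0.707, 0.707, -0.0, -0.0]
wrist_force: [-0.5, -0.6, -0.2]
opening: 0.0371
```

>>> move_arm --pt "0 0 1 0 0 0 30" --pt "0 0 0 0 0 0 30"

```text
clock: 9.4
tool_pos: [0.6123, -0.1432, 0.0138]
orientation: [0.707, 0.707, 0.0, -0.0]
wrist_force: [1.0, -0.5, 1.0]
opening: 0.0373
```

>>> move_arm --pt "0 0 0.4 0 0 0 30" --pt "0 0 0 0 0 0 50" --pt "0 0 0 0 0 0 65" --pt "0 0 -8 0 0 0 70" --pt "0 0 -30 0 0 0 70" --pt "0 0 -40 0 0 0 70" --pt "0 0 -40 0 0 0 70" --pt "0 0 0 0 0 0 70" --pt "0 0 0 0 0 0 70"

```text
clock: 10.52
tool_pos: [0.6121, -0.1433, 0.1313]
orientation: [0.707, 0.707, -0.0, -0.0]
wrist_force: [0.1, -0.6, -0.3]
opening: 0.0699
```

```bash
python3 look.py w6 s12 612 -143
python3 - <<'E'
from held import *
s=snap('wrist'); o=r.get_obs()
# disc on plate: top at 22mm, mid 16
c,P=dark(s,proj(s,[.612,-.143,.016])[0],.016,R=45,th=75); print(cv2.fitEllipse(P.astype(np.float32)))
uv=proj(s,[.612,-.143,.01])[0]; p=plate(s,uv,R=150); print('plate',p)
for c,P in seat(s,uv,R=75)[1]: print(len(c),cv2.boundingRect(c),rect(P))
E
```

```text
t 10.57 tcp [ 611.8 -143.2  130.7] toolx yaw 89.99 open 70.2 F [0.6 0.1 0.3] j7 -0.06
s12 [ 611.3 -145.2   39.7   42.1]
shift tool mm [-2.  -0.5  0. ]
((611.3072509765625, -142.39141845703125), (38.341121673583984, 40.3381462097168), 24.67116928100586)
plate [ 612.4 -145.9  140.6   69.     1.3]
46 (254, 225, 19, 11) [ 613.  -189.1   16.1    9.8  -90. ]
135 (242, 199, 41, 17) [ 612.1 -167.2   35.2   14.9  -90. ]
32 (256, 182, 13, 8) [ 612.4 -148.2   10.7    5.7  -80.1]
159 (218, 177, 10, 75) [ 5.771e+02 -1.750e+02  7.000e+01  6.600e+00 -4.000e-01]
103 (240, 155, 42, 21) [ 609.7 -128.1   35.1   15.2  -81.4]
150 (239, 143, 44, 23) [ 610.9 -120.4   35.8   18.5  -90. ]
28 (252, 130, 12, 8) [ 607.8 -104.2   10.6    3.2   59.1]
57 (251, 115, 20, 15) [611.1 -93.3  15.7  10.4  79.5]
28 (289, 105, 11, 8) [637.5 -83.4   8.    5.5 -89.8]
27 (222, 105, 10, 10) [583.7 -84.2   7.2   7.   89.9]
116 (213, 105, 8, 55) [ 575.2 -102.5   44.     4.1    1.3]
```

View pics/w6.png

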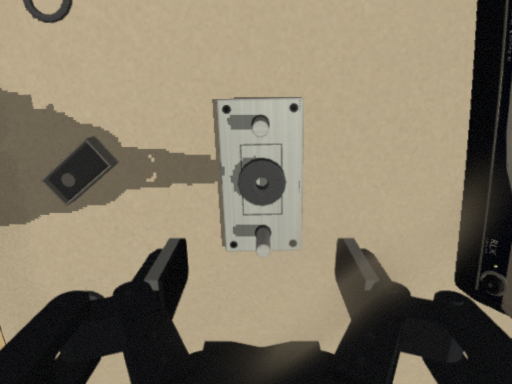

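Run:
```python
from held import *
s=snap('wrist'); g=cv2.cvtColor(s['pixels'],cv2.COLOR_RGB2GRAY)
pts=[]
for u,v in [(227,109),(294,108),(234,244),(293,243)]:
    w=g[v-8:v+9,u-8:u+9]; m=(w<100).astype(np.uint8)
    n,l,st,ce=cv2.connectedComponentsWithStats(m); i=l[8,8] or 1+np.argmax(st[1:,4])
    p=cast(s,(u-8+ce[i][0],v-8+ce[i][1]),.010)[0]*1e3; pts.append(p[:2]); print(p.round(1),st[i])
pts=np.array(pts); print('holes mean',pts.mean(0),'yaw',[np.degrees(np.arctan2(-(pts[a]-pts[b])[0],(pts[a]-pts[b])[1])) for a,b in((0,2),(1,3))])
print(cast(s,[(241.5,144.5),(281,144.5),(242,213.5),(282,213)],.01)*1e3)
for k in (118,125,132,248,252): print(k,g[k,248:278])
```

```text
[583.6 -83.8  10. ] [ 4  4  8  9 57]
[637.4 -82.6  10. ] [ 4  4  9  8 53]
[ 586.5 -203.5   10. ] [ 5  6  7  7 38]
[ 640.1 -202.2   10. ] [ 5  6  7  6 30]
holes mean [ 611.89483957 -143.02838101] yaw [np.float64(1.391525885293798), np.float64(1.2660598989444403)]
[[ 595.08294052 -112.20319252   10.        ]
 [ 627.55074644 -112.18858728   10.        ]
 [ 594.46030596 -173.04891695   10.        ]
 [ 629.53389127 -172.56032719   10.        ]]
118 [103 101 104 101 100  83  55  39  50  65  70  71  70  72  72  73  69  55
  54  89 139 172 180 182 183 179 179 177 176 177]
125 [102 103 101  87  59  97 144 164 169 172 174 171 173 173 172 171 173 172
 170 155 125 101 146 181 183 181 178 178 177 177]
132 [176 176 176 174 168 155 158 166 170 170 172 171 173 172 172 172 173 170
 169 162 167 177 179 182 181 179 177 177 176 176]
248 [167 166 167 169 168 170 173 156 120 116 143 159 162 164 166 169 166 166
 165 163 156 152 139 148 164 165 167 165 166 166]
252 [157 157 157 157 157 158 158 157 152 160 171 171 172 173 171 173 172 174
 173 171 172 166 155 154 165 164 164 163 165 163]
```

>>> move_arm --pt "-34 -43.5 0 0 0 0 70" --pt "-34 -43.5 -2 0 0 0 70" --pt "-34 -43.5 10 0 0 0 70" --pt "-35 -43.5 20 0 0 0 70" --pt "0 0 0 0 0 0 70" --pt "0 0 0 0 0 0 70" --pt "0 0 0 0 0 0 70"

```text
clock: 11.55
tool_pos: [0.4392, -0.2794, 0.1034]
orientation: [0.707, 0.708, 0.0, 0.0]
wrist_force: [-0.5, 0.4, -0.5]
opening: 0.0699
```

```bash
python3 look.py w7 s8 438 -280.3
python3 - <<'E'
from held import *
s=snap('wrist'); 
for th in (60,75,90): print(disc(s,proj(s,[.438,-.28,.004])[0],.008,R=45,th=th))
E
```

```text
t 11.6 tcp [ 439.1 -279.4  103.4] toolx yaw 90.08 open 70.2 F [ 0.7 -0.2 -0.3] j7 0.28
s8 [ 436.4 -280.8   37.1   38.9]
shift tool mm [-1.4 -2.7 -0. ]
[ 437.7 -281.    37.    38.9]
[ 436.4 -280.8   37.2   38.9]
[ 436.6 -280.8   38.8   39.4]
```

>>> move_arm --pt "-1.4 -2.3 30 0 0 0 60" --pt "0 0 30 0 0 0 60" --pt "0 0 25 0 0 0 60" --pt "0 0 12 0 0 0 60" --pt "0 0 3 0 0 0 60" --pt "0 0 0 0 0 0 60" --pt "0 0 0 0 0 0 30" --pt "0 0 0 0 0 0 30" --pt "0 0 0 0 0 0 30" --pt "0 0 0 0 0 0 30"

```text
clock: 12.9
tool_pos: [0.4364, -0.2819, 0.0046]
orientation: [0.707, 0.707, -0.0, 0.001]
wrist_force: [-3.6, 2.6, 16.6]
opening: 0.0357
```

>>> move_arm --pt "0 0 -3 0 0 0 30" --pt "0 0 -30 0 0 0 30" --pt "0 0 -50 0 0 0 30" --pt "0 0 -37 0 0 0 30" --pt "0 0 0 0 0 0 30" --pt "0 0 0 0 0 0 30"

```text
clock: 13.65
tool_pos: [0.4356, -0.2816, 0.1231]
orientation: [0.707, 0.707, -0.0, -0.0]
wrist_force: [0.1, 0.2, -1.2]
opening: 0.0353
```

>>> move_arm --pt "34.5 44.2 -5 0 0 0 30" --pt "34.5 44.2 0 0 0 0 30" --pt "34.5 44.2 0 0 0 0 30" --pt "34.5 44.3 5 0 0 0 30" --pt "0 0 0 0 0 0 30" --pt "0 0 30 0 0 0 30" --pt "0 0 40 0 0 0 30" --pt "0 0 18 0 0 0 30" --pt "0 0 0 0 0 0 30" --pt "0 0 0 0 0 0 30"

```text
clock: 14.9
tool_pos: [0.6135, -0.1438, 0.0365]
orientation: [0.707, 0.707, 0.0, 0.001]
wrist_force: [-0.3, -0.1, -0.1]
opening: 0.0351
```

Run:
```python
from held import *
s=snap('wrist','w8'); o=r.get_obs(); print(o['clock'],o['tool_pos'],o['opening'],o['wrist_force'])
```

```text
14.95 [ 0.6136368  -0.14380987  0.03671456] 0.03502457439177695 [ 0.77525155  0.0284328  -0.11560716]
```

View pics/w8.png

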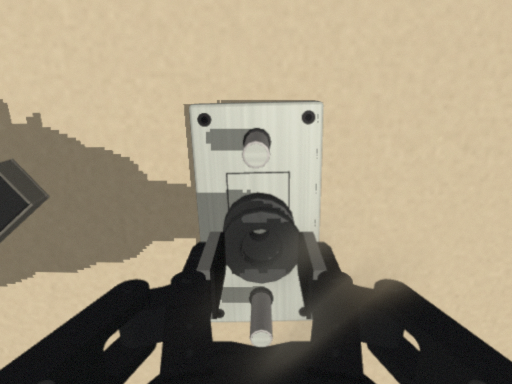

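>>> move_arm --pt "0.2 -1 5 0 0 0 30" --pt "0 0 3 0 0 0 30" --pt "0 0 0 0 0 0 30" --pt "0 0 0 0 0 0 30"

```text
clock: 15.45
tool_pos: [0.6119, -0.1434, 0.0274]
orientation: [0.707, 0.707, 0.0, -0.0]
wrist_force: [0.4, -0.2, -0.1]
opening: 0.0352
```

>>> move_arm --pt "0 0 1 0 0 0 30" --pt "0 0 0 0 0 0 30"

```text
clock: 15.7
tool_pos: [0.6121, -0.1434, 0.0268]
orientation: [0.707, 0.707, 0.0, 0.0]
wrist_force: [-2.9, 0.8, 6.3]
opening: 0.0353
```

>>> move_arm --pt "0 0 1 0 0 0 30" --pt "0 0 0 0 0 0 30"

```text
clock: 15.95
tool_pos: [0.6122, -0.1434, 0.0266]
orientation: [0.707, 0.707, -0.0, 0.0]
wrist_force: [-8.9, 0.9, 21.1]
opening: 0.0349
```

>>> move_arm --pt "0 0 -1.2 0 0 0 30" --pt "0 0 0 0 0 0 45" --pt "0 0 0 0 0 0 65" --pt "0 0 -8 0 0 0 70" --pt "0 0 -30 0 0 0 70" --pt "0 0 -40 0 0 0 70" --pt "0 0 -25 0 0 0 70" --pt "0 0 0 0 0 0 70" --pt "0 0 0 0 0 0 70"

```text
clock: 17.08
tool_pos: [0.6115, -0.1435, 0.1292]
orientation: [0.707, 0.707, -0.0, -0.0]
wrist_force: [-0.5, -0.2, -0.8]
opening: 0.0697
```

Run:
```python
from held import *
s=snap('wrist','w9'); o=r.get_obs(); print(o['clock'],o['tool_pos'],o['opening'])
for z,th in((.020,75),(.020,60),(.026,50)):
    c,P=dark(s,proj(s,[.612,-.143,.020])[0],z,R=45,th=th); print(z,th,cv2.fitEllipse(P.astype(np.float32)),cv2.boundingRect(c))
im=cv2.resize(s['pixels'][80:270,170:350,::-1],None,fx=3,fy=3,interpolation=cv2.INTER_CUBIC); cv2.imwrite('pics/w9c.png',im)
uv=proj(s,[.454,-.1344,.012])[0]; print(uv)
c,P=dark(s,uv,.012,th=95,R=60); print('tray',rect(P))
```

```text
17.125 [ 0.61142662 -0.1433617   0.12883663] 0.0700142761424232
0.02 75 ((610.8637084960938, -142.78831481933594), (38.8140983581543, 43.237449645996094), 13.382491111755371) (237, 158, 49, 51)
0.02 60 ((612.2630004882812, -145.56703186035156), (19.917064666748047, 20.764263153076172), 51.43559265136719) (249, 174, 27, 26)
0.026 50 ((613.7815551757812, -145.76686096191406), (13.178133010864258, 19.83199119567871), 125.39754486083984) (251, 177, 24, 22)
[ 75.22912807 171.52319508]
tray [ 456.6 -134.3   67.2   33.3  -51.2]
```

View pics/w9c.png

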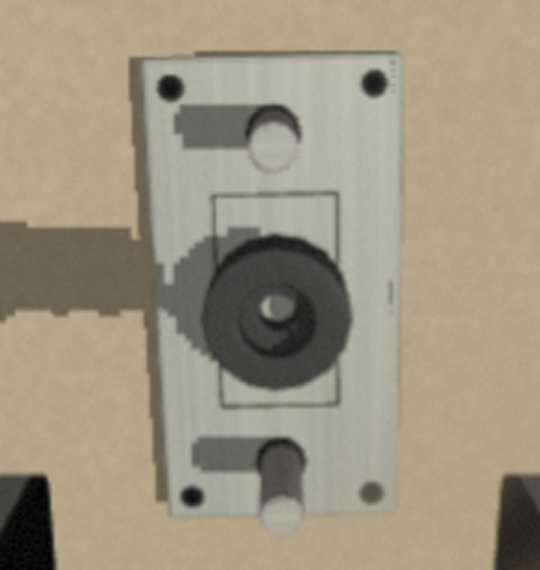

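>>> move_arm --pt "3 -52 0 0 0 0 75" --pt "3 -52 0 0 0 0 75" --pt "3 -52 0 0 0 0 75" --pt "0 0 4 0 0 0.18 75" --pt "0 0 4 0 0 0.18 75" --pt "0 0 4 0 0 0.18 75" --pt "0 0 4 0 0 0.18 75" --pt "0 0 4 0 0 0.179 75" --pt "0 0 0 0 0 0 75" --pt "0 0 0 0 0 0 75"

```text
clock: 18.38
tool_pos: [0.4558, -0.1342, 0.1094]
orientation: [0.943, 0.332, -0.0, -0.0]
wrist_force: [1.0, -0.1, 0.7]
opening: 0.0748
```

Run:
```python
from held import *
s=snap('wrist','w10'); o=r.get_obs(); print(o['clock'],o['tool_pos'],o['opening'],np.degrees(np.arctan2(*Ro.from_quat(o['orientation']).apply([1,0,0])[1::-1])))
uv=proj(s,[.455,-.134,.012])[0]; print(uv)
for th in (80,95,110,125):
    c,P=dark(s,uv,.012,th=th,R=60); print(th,rect(P),toolshift(o,rect(P)))
```

```text
18.425 [ 0.45585401 -0.1343297   0.10950777] 0.07500449161750093 38.68841142822933
[260.6376983  188.98571879]
80 [ 454.3 -135.5   52.6   25.9  -52.1] [-1.9 -0.1  0. ]
95 [ 454.1 -135.8   54.4   26.1  -52.1] [-2.3  0.1  0. ]
110 [ 454.2 -135.8   54.4   26.5  -52. ] [-2.2  0.1  0. ]
125 [ 453.1 -132.1   61.1   34.7  -52.6] [-0.8 -3.5  0. ]
```

View pics/w10.png

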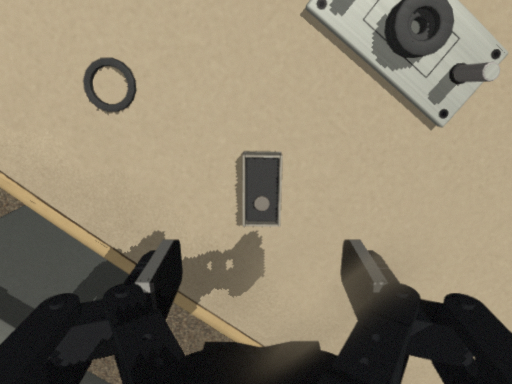

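Run:
```python
from held import *
s=snap('wrist'); o=r.get_obs()
p=cast(s,[(243,155),(281,155),(243.5,226),(279.5,226)],.016)*1e3; print(p, p.mean(0),toolshift(o,p.mean(0)),[np.hypot(*(p[a]-p[b])[:2]) for a,b in ((0,1),(0,2),(1,3),(2,3))])
c,P=dark(s,(262,190),.015,th=95,R=45); print(rect(P),toolshift(o,rect(P)),cv2.boundingRect(c))
g=cv2.cvtColor(s['pixels'],cv2.COLOR_RGB2GRAY);print(g[146:232,252]);print(g[190,236:290])
```

```text
[[ 468.51092711 -106.52975649   16.        ]
 [ 486.20441345 -128.59117661   16.        ]
 [ 423.36797914 -142.00691359   16.        ]
 [ 441.31795401 -164.38194444   16.        ]] [ 454.85031843 -135.37744778   16.        ] [-1.4  0.1 -0. ] [np.float64(28.280129365677503), np.float64(57.41528043022847), np.float64(57.40882599855609), np.float64(28.685250628692252)]
[ 454.9 -135.2   53.7   25.6  -52.1] [-1.3  0.  -0. ] (245, 157, 34, 67)
[171 174 173 173 159 126  89  86 101 132 136  85  53  60  66  63  59  64
  65  63  63  63  63  64  65  65  64  64  62  63  66  64  64  59  65  63
  62  63  64  60  59  62  65  64  62  61  63  62  62  62  63  64  61  62
  62  60  51  52  56  54  58  59  63  64  64  64  63  66  64  65  64  64
  63  63  61  76  86  92 124 146 145 159 167 167 157 132]
[105 102  99 101  99  97 117 149 138  78  50  61  65  63  61  63  62  65
  63  63  63  66  64  62  61  63  62  64  60  62  61  66  65  62  60  62
  63  64  65  54  48  49  80 122 151 154 169 172 171 172 171 171 172 171]
```

>>> move_arm --pt "-1.4 0 30 0 0 0.013 60" --pt "0 0 30 0 0 0 60" --pt "0 0 30 0 0 0 60" --pt "0 0 10 0 0 0 60" --pt "0 0 0 0 0 0 60" --pt "0 0 0 0 0 0 22" --pt "0 0 0 0 0 0 22" --pt "0 0 0 0 0 0 22" --pt "0 0 0 0 0 0 22" --pt "0 0 0 0 0 0 22" --grip_force 35

```text
clock: 19.73
tool_pos: [0.4554, -0.1355, 0.0106]
orientation: [0.946, 0.323, 0.001, 0.001]
wrist_force: [-1.7, 0.8, 10.9]
opening: 0.0291
```

>>> move_arm --pt "0 0 -3 0 0 0 22" --pt "0 0 -20 0 0 0 22" --pt "0 0 -40 0 0 0 22" --pt "0 0 -37 0 0 0 22" --pt "0 0 0 0 0 0 22" --pt "0 0 0 0 0 0 22"

```text
clock: 20.48
tool_pos: [0.4546, -0.1353, 0.1095]
orientation: [0.946, 0.323, -0.0, 0.0]
wrist_force: [-0.8, 0.3, -0.7]
opening: 0.0288
```

>>> move_arm --pt "0 0 -5 0 0 -0.1553 22" --pt "0 0 -5 0 0 -0.1553 22" --pt "0 0 -5 0 0 -0.1553 22" --pt "0 0 -5 0 0 -0.1553 22" --pt "0 0 0 0 0 -0.1553 22" --pt "0 0 0 0 0 -0.1553 22" --pt "-3.9 52.5 0 0 0 0 22" --pt "-3.9 52.5 0 0 0 0 22" --pt "-3.9 52.5 0 0 0 0 22" --pt "0 0 0 0 0 0 22"

```text
clock: 21.72
tool_pos: [0.6144, -0.143, 0.1275]
orientation: [0.7, 0.714, 0.0, -0.001]
wrist_force: [-1.2, -0.4, -1.3]
opening: 0.0285
```

>>> move_arm --pt "0 0 0 0 0 0 22" --pt "0 0 25 0 0 0 22" --pt "0 0 35 0 0 0 22" --pt "0 0 18 0 0 0 22" --pt "0 0 0 0 0 0 22" --pt "0 0 0 0 0 0 22"

```text
clock: 22.48
tool_pos: [0.613, -0.1439, 0.0527]
orientation: [0.7, 0.714, 0.0, 0.001]
wrist_force: [0.3, 0.4, -1.3]
opening: 0.029
```

Run:
```python
from held import *
s=snap('wrist','w11'); o=r.get_obs(); print(o['clock'],o['tool_pos'],o['opening'],o['wrist_force'],np.degrees(np.arctan2(*Ro.from_quat(o['orientation']).apply([1,0,0])[1::-1])))
```

```text
22.525 [ 0.61308547 -0.14392456  0.0528619 ] 0.02873680696401053 [-0.33521392  0.19335951 -0.64854273] 91.12171808451953
```

View pics/w11.png

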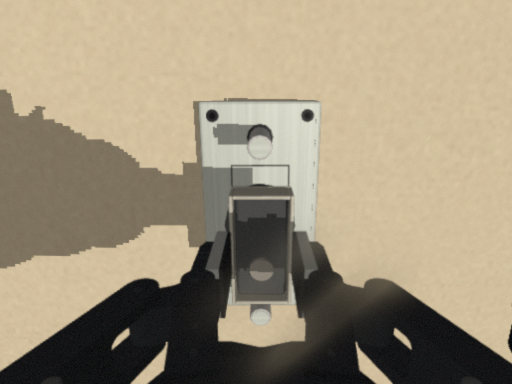

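Run:
```python
from held import *
s=snap('wrist'); o=r.get_obs()
g=cv2.cvtColor(s['pixels'],cv2.COLOR_RGB2GRAY); print(g[180:206,245]);print(g[292:312,245])
p=cast(s,[(231,197.5),(292.5,197.5),(229,304.5),(295.5,304.5)],.0583)*1e3; print(p,p.mean(0),toolshift(o,p.mean(0)))
```

```text
[119 120 119 119 119 110  97  91  82  81  83  82  80  81  83  98 138 171
 170 133  82  71  73  73  71  73]
[ 80  78  84  89  89  88  91  89 102 139 170 173 163 174 185 186 186 187
 188 188]
[[ 598.50456654 -116.16403276   58.3       ]
 [ 626.12594668 -115.63389238   58.3       ]
 [ 596.96663878 -173.2991564    58.3       ]
 [ 630.53129897 -172.69643465   58.3       ]] [ 613.03211274 -144.44837905   58.3       ] [-0.5 -0.   0. ]
```

>>> move_arm --pt "0.6 -1.1 5 0 0 -0.003 22" --pt "0 0 4 0 0 0 22" --pt "0 0 0 0 0 0 22" --pt "0 0 0 0 0 0 22"

```text
clock: 23.08
tool_pos: [0.6114, -0.1433, 0.0426]
orientation: [0.699, 0.715, 0.0, -0.0]
wrist_force: [0.5, 0.5, 0.2]
opening: 0.0287
```

>>> move_arm --pt "0 0 1 0 0 0 22" --pt "0 0 1 0 0 0 22" --pt "0 0 0 0 0 0 22"

```text
clock: 23.45
tool_pos: [0.6114, -0.1433, 0.0408]
orientation: [0.699, 0.715, 0.0, 0.0]
wrist_force: [-0.8, -0.0, 3.7]
opening: 0.0287
```

>>> move_arm --pt "0 0 1 0 0 0 22" --pt "0 0 0 0 0 0 22"

```text
clock: 23.7
tool_pos: [0.6115, -0.1433, 0.0407]
orientation: [0.699, 0.715, -0.0, 0.0]
wrist_force: [-7.3, 1.0, 19.5]
opening: 0.0289
```

>>> move_arm --pt "0 0 -0.8 0 0 0 22" --pt "0 0 0 0 0 0 40" --pt "0 0 0 0 0 0 55" --pt "0 0 -8 0 0 0 60" --pt "0 0 -30 0 0 0 65" --pt "0 0 -40 0 0 0 70" --pt "0 0 -20 0 0 0 70" --pt "0 0 0 0 0 0 70" --pt "0 0 0 0 0 0 70"

```text
clock: 24.82
tool_pos: [0.6108, -0.1433, 0.1374]
orientation: [0.699, 0.715, -0.0, -0.001]
wrist_force: [0.6, 0.2, 0.3]
opening: 0.07
```

Run:
```python
from held import *
s=snap('wrist','w12'); o=r.get_obs(); print(o['clock'],o['tool_pos'],o['opening'])
c,P=dark(s,proj(s,[.612,-.143,.046])[0],.045,R=50,th=90); print('tray foam',rect(P),cv2.boundingRect(c))
im=cv2.resize(s['pixels'][60:260,170:350,::-1],None,fx=3,fy=3,interpolation=cv2.INTER_CUBIC); cv2.imwrite('pics/w12c.png',im)
```

```text
24.875 [ 0.6107909  -0.1432458   0.13722009] 0.07010072876366547
tray foam [ 611.  -143.5   53.1   25.8    1.3] (245, 157, 35, 67)
```

View pics/w12c.png

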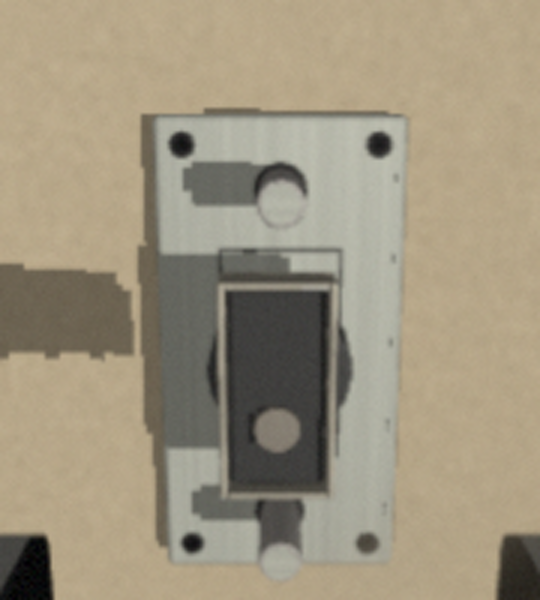

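>>> move_arm --pt "53.5 1.75 0 0 0 0 70" --pt "53.5 1.75 0 0 0 0 70" --pt "53.5 1.75 0 0 0 0 70" --pt "53.5 1.75 0 0 0 0 70" --pt "53.5 1.75 0 0 0 0 70" --pt "53.5 1.75 0 0 0 0 70" --pt "0 0 0 0 0 0.159 70" --pt "0 0 0 0 0 0 70" --pt "0 0 0 0 0 0 70" --pt "0 0 0 0 0 0 70"

```text
clock: 26.12
tool_pos: [0.6147, 0.177, 0.1382]
orientation: [0.753, 0.658, -0.0, -0.0]
wrist_force: [0.2, 0.7, -0.0]
opening: 0.07
```

```bash
cat > hs.py <<'E'
from held import *
s=snap('wrist','w13'); o=r.get_obs(); print(o['clock'],o['tool_pos'],o['joint_pos'].round(2),np.degrees(np.arctan2(*Ro.from_quat(o['orientation']).apply([1,0,0])[1::-1])))
uv=proj(s,[.6155,.178,.01])[0]; p=plate(s,uv,R=110); print('plate',p,uv)
for c,P in seat(s,uv,R=40)[1]: print('seat',len(c),cv2.boundingRect(c),[np.round(q,1) for q in cv2.fitEllipse(P.astype(np.float32))])
# screw holes: compact dark blobs on the plate
g=cv2.cvtColor(s['pixels'],cv2.COLOR_RGB2GRAY); m=(g<90).astype(np.uint8)
n,l,st,ce=cv2.connectedComponentsWithStats(m)
for i in range(1,n):
    if 20<st[i,4]<120 and np.hypot(*(ce[i]-uv))<110: print('blob',ce[i].round(1),st[i],(cast(s,ce[i],.01)[0]*1e3).round(1))
E
python3 hs.py
```

```text
26.175 [0.61472679 0.1771418  0.13826497] [ 0.04  0.59 -0.52  1.64  0.34  1.   -0.72] 82.2140283904974
plate [615.  177.7 110.1  68.8  -7.2] [262.3273488  176.99735765]
seat 49 (254, 204, 17, 12) [array([610.4, 139.8]), array([14.9, 24.4]), np.float64(179.4)]
seat 47 (300, 178, 2, 24) [array([ 532.4, -995.6]), array([1.3000e+00, 3.1519e+03]), np.float64(174.3)]
seat 100 (222, 166, 3, 50) [array([577.9, 163.1]), array([ 1.7, 50.8]), np.float64(171.1)]
seat 161 (236, 141, 51, 58) [array([614.7, 181.2]), array([42.9, 47.1]), np.float64(7.7)]
blob [228.3 122.6] [225 119   8   8  49] [593.8 228.2  10. ]
blob [293.1 122.1] [290 119   7   7  43] [647.1 221.4  10. ]
blob [259.6 130.7] [252 126  18  12 114] [618.6 218.   10. ]
blob [291.  221.9] [288 219   7   7  36] [635.7 132.5  10. ]
blob [232.  222.5] [229 220   7   6  38] [582.4 139.2  10. ]
blob [237.1 231.8] [230 230  16   5  35] [585.5 129.3  10. ]
```

View pics/w13.png

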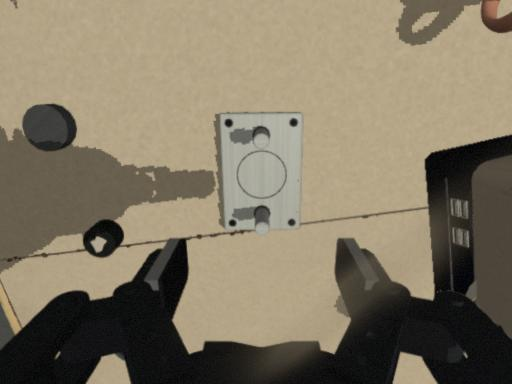

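>>> move_arm --pt "10.9 -45.6 0 0 0 0 70" --pt "10.9 -45.6 5 0 0 0 70" --pt "10.9 -45.6 15 0 0 0 70" --pt "10.9 -45.5 15 0 0 0 70" --pt "0 0 0 0 0 0 70" --pt "0 0 0 0 0 0 70" --pt "0 0 0 0 0 0 70"

```text
clock: 27.05
tool_pos: [0.441, 0.2454, 0.1036]
orientation: [0.754, 0.657, 0.0, 0.0]
wrist_force: [0.1, -0.0, 0.1]
opening: 0.07
```

```bash
python3 look.py w14 s15 440 245
python3 - <<'E'
from held import *
s=snap('wrist'); o=r.get_obs()
for th in (50,60,90): 
    d=disc(s,proj(s,[.440,.245,.0075])[0],.015,R=50,th=th); print(d,toolshift(o,d))
E
```

```text
t 27.1 tcp [440.8 245.4 103.5] toolx yaw 82.11 open 70.0 F [-0.3 -0.4 -0.1] j7 -0.99
s15 [439.5 246.2  38.8  41.5]
shift tool mm [ 0.6 -1.4 -0. ]
[423.4 243.6   6.1  15.7] [ -4.3 -16.8  -0. ]
[423.5 243.7   6.9  17.6] [ -4.2 -16.8  -0. ]
[439.4 246.   39.8  42.3] [ 0.3 -1.3 -0. ]
```

>>> move_arm --pt "0.4 -1.3 30 0 0 0 60" --pt "0 0 30 0 0 0 60" --pt "0 0 25 0 0 0 60" --pt "0 0 10 0 0 0 60" --pt "0 0 3 0 0 0 60" --pt "0 0 0 0 0 0 60" --pt "0 0 0 0 0 0 30" --pt "0 0 0 0 0 0 30" --pt "0 0 0 0 0 0 30" --pt "0 0 0 0 0 0 30" --grip_force 50

```text
clock: 28.4
tool_pos: [0.4392, 0.2466, 0.0065]
orientation: [0.754, 0.657, 0.001, 0.0]
wrist_force: [-3.9, -2.3, 15.0]
opening: 0.037
```

>>> move_arm --pt "0 0 -3 0 0 0 30" --pt "0 0 -30 0 0 0 30" --pt "0 0 -50 0 0 0 30" --pt "0 0 -35 0 0 0 30" --pt "0 0 0 0 0 0 30" --pt "0 0 0 0 0 0 30"

```text
clock: 29.15
tool_pos: [0.4385, 0.246, 0.123]
orientation: [0.754, 0.657, -0.0, 0.0]
wrist_force: [-0.4, -0.2, -1.6]
opening: 0.0373
```

>>> move_arm --pt "-10.4 46 0 0 0 0 30" --pt "-10.4 46 0 0 0 0 30" --pt "-10.4 46 0 0 0 0 30" --pt "-10.4 45.8 0 0 0 0 30" --pt "0 0 0 0 0 0 30" --pt "0 0 30 0 0 0 30" --pt "0 0 45 0 0 0 30" --pt "0 0 22 0 0 0 30" --pt "0 0 0 0 0 0 30" --pt "0 0 0 0 0 0 30"

```text
clock: 30.4
tool_pos: [0.6157, 0.1807, 0.0276]
orientation: [0.754, 0.657, 0.001, 0.0]
wrist_force: [-0.2, -0.6, -1.3]
opening: 0.0373
```

Correct by about (−0.7, −0.9) mm in world: tool x −1.0, tool y −0.6.

>>> move_arm --pt "-0.8 -0.5 5 0 0 0 30" --pt "0 0 4 0 0 0 30" --pt "0 0 0 0 0 0 30" --pt "0 0 0 0 0 0 30"

```text
clock: 30.9
tool_pos: [0.6146, 0.1795, 0.0175]
orientation: [0.754, 0.657, 0.0, -0.0]
wrist_force: [-0.5, 0.2, -1.4]
opening: 0.0373
```

>>> move_arm --pt "0 0 1 0 0 0 30" --pt "0 0 0.5 0 0 0 30" --pt "0 0 0 0 0 0 30"

```text
clock: 31.28
tool_pos: [0.6147, 0.1796, 0.0166]
orientation: [0.754, 0.657, 0.0, 0.0]
wrist_force: [-4.0, -1.8, 8.6]
opening: 0.0372
```

Contact at 16.6 mm, as expected. Release, rise and measure.

>>> move_arm --pt "0 0 -0.5 0 0 0 30" --pt "0 0 0 0 0 0 50" --pt "0 0 0 0 0 0 65" --pt "0 0 -10 0 0 0 70" --pt "0 0 -30 0 0 0 70" --pt "0 0 -45 0 0 0 70" --pt "0 0 -30 0 0 0 70" --pt "0 0 0 0 0 0 70" --pt "0 0 0 0 0 0 70"

```text
clock: 32.4
tool_pos: [0.6144, 0.1793, 0.1313]
orientation: [0.754, 0.657, -0.0, -0.0]
wrist_force: [-0.6, -0.3, 0.6]
opening: 0.07
```

```bash
cat >> hs.py <<'E'
c,P=dark(s,proj(s,[.6147,.180,.0175])[0],.0175,R=35,th=80); print('disc',[np.round(q,1) for q in cv2.fitEllipse(P.astype(np.float32))])
uv=proj(s,[.460,.1385,.0105])[0]; print(uv)
c,P=dark(s,uv,.0105,R=35,th=80); print('mount',[np.round(q,1) for q in cv2.fitEllipse(cv2.convexHull(P.astype(np.float32)))],cv2.boundingRect(c))
E
python3 hs.py
```

```text
32.45 [0.61416799 0.17926348 0.13082715] [ 0.05  0.6  -0.53  1.64  0.35  0.99 -0.74] 82.18378582234689
plate [614.9 177.4 110.6  68.9  -7.1] [263.09918442 181.63431223]
seat 55 (254, 207, 18, 14) [array([610.6, 140. ]), array([14.6, 25.9]), np.float64(2.2)]
seat 45 (223, 198, 2, 23) [array([579.5, 168.1]), array([  0.9, 225.1]), np.float64(170.2)]
seat 51 (301, 195, 2, 26) [array([655.3, 247.8]), array([  0.8, 582.9]), np.float64(174.4)]
seat 50 (302, 167, 1, 26) [array([648.6, 175.7]), array([ 0. , 19.9]), np.float64(174.3)]
seat 85 (240, 158, 41, 16) [array([614.2, 160.5]), array([50.6, 73.7]), np.float64(1.5)]
seat 129 (241, 144, 47, 34) [array([621.7, 216.3]), array([29.7, 31.9]), np.float64(0.0)]
blob [228.2 126.2] [225 123   8   8  48] [593.7 228.2  10. ]
blob [294.7 125.5] [291 122   8   8  48] [647.3 221.5  10. ]
blob [232.2 227.8] [229 225   7   7  38] [582.4 139.3  10. ]
blob [292.4 227.4] [290 225   6   6  33] [635.7 132.3  10. ]
blob [237.2 237.4] [230 236  16   5  27] [585.4 129.3  10. ]
disc [array([613.5, 179.6]), array([39.5, 42.1]), np.float64(14.9)]
[101.09125348 244.86185208]
mount [array([459.6, 139.6]), array([33.4, 44.9]), np.float64(125.5)] (80, 224, 42, 39)
```

>>> move_arm --pt "-20.3 -49.1 0 0 0 0 70" --pt "-20.3 -49.1 5 0 0 0 70" --pt "-20.4 -49.1 15 0 0 0 70" --pt "0 0 0 0 0 0 70" --pt "0 0 0 0 0 0 70" --pt "0 0 0 0 0 0 70"

```text
clock: 33.2
tool_pos: [0.4612, 0.1395, 0.1114]
orientation: [0.754, 0.657, 0.0, -0.0]
wrist_force: [-0.6, -0.5, 0.5]
opening: 0.07
```

```bash
python3 look.py w15 mount 460 138.5
python3 - <<'E'
from held import *
s=snap('wrist'); o=r.get_obs()
uv=proj(s,[.46,.1385,.0105])[0]
for th in (50,65,80,100):
    c,P=dark(s,uv,.0105,R=32,th=th); e=cv2.fitEllipse(cv2.convexHull(P.astype(np.float32))); print(th,e,toolshift(o,e[0]),cv2.boundingRect(c))
im=cv2.resize(s['pixels'][120:260,180:340,::-1],None,fx=4,fy=4); cv2.imwrite('pics/w15c.png',im)
E
```

```text
t 33.25 tcp [461.1 139.5 111.4] toolx yaw 82.18 open 70.1 F [-0.1  0.4 -0.3] j7 -0.76
mount [459.3 138.5  32.7  35.4]
shift tool mm [-1.2 -1.6 -0. ]
50 ((459.486328125, 139.0343017578125), (30.61728858947754, 34.7517204284668), 172.1934051513672) [-0.6 -1.3 -0. ] (241, 167, 38, 42)
65 ((459.9128723144531, 138.78549194335938), (31.983360290527344, 35.29057693481445), 1.3494426012039185) [-0.7 -0.9 -0. ] (241, 167, 41, 42)
80 ((458.8360595703125, 137.81781005859375), (34.679988861083984, 38.93251037597656), 110.89942169189453) [-1.9 -1.8 -0. ] (238, 167, 46, 43)
100 ((457.51348876953125, 138.2295684814453), (34.58037567138672, 56.8646240234375), 90.61744689941406) [-1.6 -3.2 -0. ] (228, 167, 64, 43)
```

View pics/w15c.png

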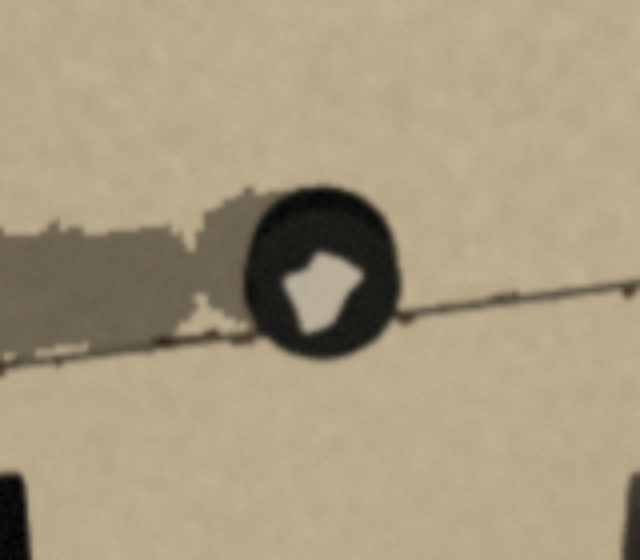

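>>> move_arm --pt "-0.8 -1 30 0 0 0 60" --pt "0 0 30 0 0 0 60" --pt "0 0 30 0 0 0 60" --pt "0 0 13 0 0 0 60" --pt "0 0 0 0 0 0 60" --pt "0 0 0 0 0 0 22" --pt "0 0 0 0 0 0 22" --pt "0 0 0 0 0 0 22" --pt "0 0 0 0 0 0 22" --pt "0 0 0 0 0 0 22" --grip_force 30

```text
clock: 34.55
tool_pos: [0.4599, 0.1386, 0.0095]
orientation: [0.754, 0.657, 0.001, 0.0]
wrist_force: [-1.6, -0.4, 7.9]
opening: 0.0285
```

>>> move_arm --pt "0 0 -3 0 0 0 22" --pt "0 0 -30 0 0 0 22" --pt "0 0 -50 0 0 0 22" --pt "0 0 -37 0 0 0 22" --pt "0 0 0 0 0 0 22" --pt "0 0 0 0 0 0 22"

```text
clock: 35.3
tool_pos: [0.4591, 0.1382, 0.1284]
orientation: [0.754, 0.657, -0.0, 0.0]
wrist_force: [-0.3, -0.1, -0.9]
opening: 0.029
```

Run:
```python
from held import *
s=snap('wrist','w16'); o=r.get_obs(); print(o['tool_pos'],o['opening'])
g=cv2.cvtColor(s['pixels'],cv2.COLOR_RGB2GRAY)
m=((g>120)*255).astype(np.uint8)
n,l,st,ce=cv2.connectedComponentsWithStats(m[200:310,225:300])
for i in range(1,n):
    if st[i,4]>40: print(st[i],ce[i]+[225,200])
print(np.where(g[190:310,250]<60)[0][[0,-1]]+190,g[200:310:3,262])
```

```text
[0.45883385 0.13816964 0.12790287] 0.02878981788281472
[   0    0   75   34 1507] [262.6151294  211.21035169]
[   2   71   70   39 1349] [259.5255745  291.64492216]
[ 28  98  26  12 250] [265.716 304.364]
[214 280] [191 192 194 191  24  14  12  20  18  27  32  36  28  27  34 111 115 116
 115 115 115 114 113 115  92  61  62  66  83 181 178  68  84 164 186 186
 190]
```

>>> move_arm --pt "20.9 49.6 0 0 0 0 22" --pt "20.9 49.6 0 0 0 0 22" --pt "20.8 49.6 0 0 0 0 22" --pt "0 0 0 0 0 0 22" --pt "0 0 30 0 0 0 22" --pt "0 0 35 0 0 0 22" --pt "0 0 18 0 0 0 22" --pt "0 0 0 0 0 0 22" --pt "0 0 0 0 0 0 22" --pt "0 0 0 0 0 0 22"

```text
clock: 36.6
tool_pos: [0.6157, 0.1804, 0.0466]
orientation: [0.754, 0.657, 0.001, 0.0]
wrist_force: [0.1, 0.5, -0.0]
opening: 0.0289
```

>>> move_arm --pt "-0.4 -0.5 6 0 0 0 22" --pt "0 0 4 0 0 0 22" --pt "0 0 0 0 0 0 22" --pt "0 0 0 0 0 0 22"

```text
clock: 37.1
tool_pos: [0.6146, 0.1799, 0.0354]
orientation: [0.754, 0.657, -0.0, -0.0]
wrist_force: [-0.6, -0.1, 1.1]
opening: 0.0289
```

>>> move_arm --pt "0 0 1 0 0 0 22" --pt "0 0 0.7 0 0 0 22" --pt "0 0 0 0 0 0 22"

```text
clock: 37.48
tool_pos: [0.6147, 0.18, 0.0345]
orientation: [0.754, 0.657, 0.0, 0.0]
wrist_force: [-4.6, -2.2, 13.2]
opening: 0.0288
```

Contact at 34.5 mm as predicted. Release, rise, check.

>>> move_arm --pt "0 0 -0.7 0 0 0 22" --pt "0 0 0 0 0 0 40" --pt "0 0 0 0 0 0 55" --pt "0 0 -10 0 0 0 60" --pt "0 0 -30 0 0 0 70" --pt "0 0 -40 0 0 0 70" --pt "0 0 -30 0 0 0 70" --pt "0 0 0 0 0 0 70" --pt "0 0 0 0 0 0 70" --pt "0 0 0 0 0 0 70"

```text
clock: 38.72
tool_pos: [0.6142, 0.1798, 0.1436]
orientation: [0.754, 0.657, -0.001, -0.0]
wrist_force: [1.0, 0.2, 0.6]
opening: 0.0702
```

Run:
```python
from held import *
s=snap('wrist','w17'); o=r.get_obs(); print(o['clock'],o['tool_pos'])
uv=proj(s,[.6147,.180,.046])[0];print(uv)
for th in (45,55,65):
    c,P=dark(s,uv,.0355,R=32,th=th); print(th,[np.round(q,1) for q in cv2.fitEllipse(cv2.convexHull(P.astype(np.float32)))],cv2.boundingRect(c))
a=cv2.resize(s['pixels'][80:280,180:340,::-1],None,fx=2.5,fy=2.5,interpolation=cv2.INTER_CUBIC)
t=snap('top','top2')
for k,(x,y) in dict(s5=(.445,.003)).items(): print(disc(t,proj(t,[x,y,.005])[0],.005,R=16))
b=cv2.resize(t['pixels'][115:265,95:275,::-1],None,fx=2.1,fy=2.1); 
c=np.zeros((500,400+b.shape[1],3),np.uint8); c[:,:400]=a; c[:b.shape[0],400:]=b; cv2.imwrite('pics/fin.png',c)
# bystanders: difference against the first top picture
d=np.abs(cv2.imread('pics/top0.png').astype(int)-t['pixels'][:,:,::-1]).max(2)
for n,(u,v) in dict(obj=(243,132),vial=(116,176),s5=(251,234)).items(): print(n,(d[v-10:v+11,u-10:u+11]>40).sum())
```

```text
38.775 [0.61424468 0.17981629 0.14365039]
[262.36631755 188.20212465]
45 [array([614. , 183.7]), array([34.5, 39.8]), np.float64(172.2)] (239, 157, 42, 47)
55 [array([614.1, 183.8]), array([35.4, 40.1]), np.float64(174.1)] (239, 156, 43, 48)
65 [array([614.3, 183.8]), array([36.7, 40.5]), np.float64(179.6)] (239, 156, 46, 49)
[411.1  34.5   9.6  30.3]
obj 0
vial 402
s5 5
```

View pics/fin.png

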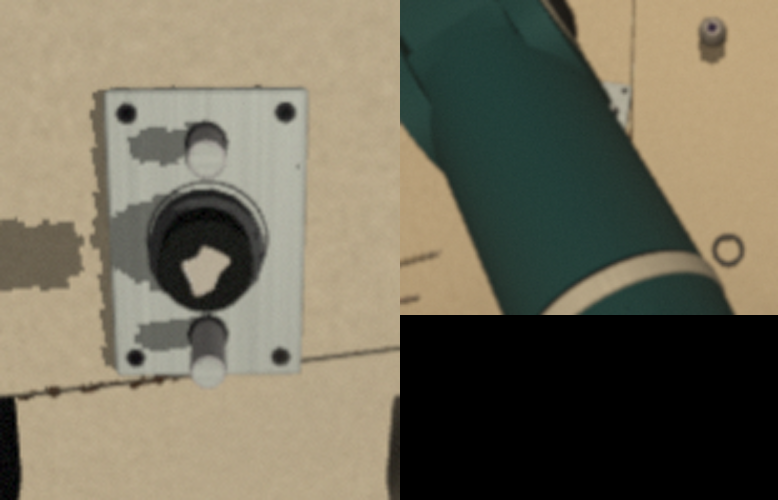

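>>> move_arm --pt "0 0 -50 0 0 0 70" --pt "0 0 -50 0 0 0 70" --pt "-60 0 0 0 0 0 70" --pt "-60 0 0 0 0 0 70" --pt "-60 0 0 0 0 0 70" --pt "-60 0 0 0 0 0 70" --pt "-60 0 0 0 0 0 70" --pt "-60 0 0 0 0 0 70" --pt "-60 0 0 0 0 0 70" --pt "-60 0 0 0 0 0 70"

```text
clock: 40.08
tool_pos: [0.5487, -0.2975, 0.2441]
orientation: [0.754, 0.657, -0.0, -0.0]
wrist_force: [1.4, 0.7, -0.2]
opening: 0.0698
```

>>> move_arm --pt "-60 0 0 0 0 0 70" --pt "-60 0 0 0 0 0 70" --pt "-60 0 0 0 0 0 70" --pt "0 0 0 0 0 0 70" --pt "0 0 0 0 0 0 70"

```text
clock: 40.7
tool_pos: [0.525, -0.4734, 0.2437]
orientation: [0.754, 0.657, 0.0, -0.001]
wrist_force: [0.4, -0.9, -0.4]
opening: 0.0703
```

Run:
```python
from held import *
o=r.get_obs(); print(o['clock'],o['tool_pos'])
t=snap('top','top3')
d=np.abs(cv2.imread('pics/top0.png').astype(int)-t['pixels'][:,:,::-1]).max(2)
for n,(u,v) in dict(obj=(243,132),vial=(116,176),s5=(251,234)).items(): print(n,(d[v-10:v+11,u-10:u+11]>40).sum())
hs=[614.8,180.3]
for n,(x,y,z,w,zt) in dict(mount=(614.8,180.3,.0355,14,.046),tray=(611.9,-143,.045,18,.046)).items():
    c,P=dark(t,proj(t,[x/1e3,y/1e3,z])[0],z,R=w,th=70); print(n,rect(P))
# posts vs mount in the earlier wrist picture is by eye: post tops (262.8,144),(263.2,228.4), mount top (262.6,185.2)
```

```text
40.7 [ 0.52502171 -0.47337031  0.24368192]
obj 0
vial 0
s5 0
mount [611.3 177.5  37.3  36.9 -89. ]
tray [ 611.6 -140.5   60.4   28.1    9.3]
```

```bash
python3 -c "
from rig import r
print(r.hand_in(), r.get_obs()['clock'])"
```

```text
the job is handed in; nothing more can be done
the job is handed in; nothing more can be done
```

Both holders are made up and the job is handed in, at about 41 s on the robot's clock.

| Holder | Stack | Height check |
|---|---|---|
| Short | 15 mm spacer, round mount on top | 10 + 15 + 21 = 46 mm |
| Long | 12 mm and 8 mm spacers, tray on top | 10 + 20 + 16 = 46 mm |

The 5 mm spacer was not needed and stayed where it was.

**Heights:** each piece touched down at the height its stack predicts, within about 0.5 mm. I did not measure post-top level separately.

**Long holder:** the wrist camera puts the tray within about 1 mm of the seat centre, at 1.3° against the holder's 1.3°. The spacers under it are about 0.6–1 mm off centre.

**Short holder:** the 15 mm spacer measures about 1.5 mm off centre, part of which is probably shadow. By eye against the post tops, the mount is roughly 1 mm off along the post line.

**Checks that disagreed:** dark-shape fits on the mount, which merged it with the spacer and shadow, put it up to about 4.5 mm off in different directions (wrist and top cameras). The top-camera fit of the tray was also off, by 2.5 mm and 8°. I discounted these fits and did not repeat the mount check up close.

**Bystanders:** the top pictures before and after show no change at the objective, the vial or the 5 mm spacer.

**Forces:** the largest wrist reading reported was about 23 N (limit 120 N), at the end of a move call.

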